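# Find the tight spot of a turntable and park it there

### The arm

A 6-joint arm with a two-finger parallel gripper is mounted at the origin on a cart in front of the work surface, level with it; the furniture and walls round the work are solid. World frame = base frame: x ahead of the robot, y to its left, z up, the work surface at z = 0. Lengths are in m, angles in rad, forces in N, time in s.
With the tool pointing down it reaches from about 0.3 to 0.95 m from the base axis. Payload 3.1 kg.
Tool frame: the origin (TCP) lies at the very end of the fingers, on their centre line; the grasp point (between the pads) lies 19 mm behind it; z points along the fingers, y is the line along which they close (so a half turn about z gives the same grasp; the last joint's range is limited). The gripper opens to 85 mm and grips with 20 to 120 N. Pads are 22 mm wide; open, the fingers measure 114 mm over their backs; the gripper's body (76 mm by 85 mm) begins 54 mm behind the grasp point. The pads swing forward as they close: fully open they stand 13 mm farther back than shut.
Start: joints at [-1.27, 0.308, 1.634, -0, 1.2, -0.07], TCP at [0.226, -0.583, 0.231] pointing down, gripper open.
Joint ranges: [-3.06, 3.06], [-0.79, 1.96], [0.05, 2.63], [-1.19, 4.34], [0.05, 2.64], [-2.94, 2.94]. Speed limits (rad/s): [2.79, 2.79, 3.14, 3.14, 3.14, 3.14].

### API

Orientations are given as a unit quaternion [w, x, y, z].
In Python, from station import read_state, grab_frame, get_calibration, finish_job gives the robot as it stands.
- The arm moves only by the tool send_rows, never from a script. Its argument "series" is text: rows parted by semicolons, each of 7 numbers parted by spaces: the shift along the world's x, y, z in mm, then the turn, a rotation vector about the world's x, y, z in rad, then the opening, from -1 (shut) to 1 (fully open), so that 0 is half open. In form: dx dy dz rx ry rz fingers; .... A call has 1 to 12 rows; each row shifts and turns the commanded pose from where the row before left it; what a row does not reach is not made up. A row lasts 1/8 s, in which the tool goes at most 62.5 mm and 10.7 degrees, less where a joint would pass 70% of its speed; a pose out of reach is approached as far as the arm can. A call with a gripper value outside its range is refused whole. The fingers move at their own pace and stop on an object; "squeeze" is the grip in N (left out, the last holds). Time passes only in rows, so rows that do not move let the fingers close. It gives the time, the measured TCP pose, the force, the opening and the grip force at its end, in the units of the state.
- read_state(): the state, without advancing time (a new reading comes with each control period).
- grab_frame(name): name is "scene" or "top" or "wrist"; returns the picture (384x512x3 uint8, red, green, blue); there is no depth.
- get_calibration(name): a dict with "vertical_fov" (degrees; the focal length in pixels is half the picture's height over the tangent of half this angle, whatever the lens; pixels are square), "cx", "cy" (the principal point, pixels), "world_from_camera" (4x4, takes a point from camera to world coordinates); the wrist camera has in their place "mount" (4x4, takes a point from camera to tool coordinates, whose origin is the TCP and whose axes are the flange's). Camera axes: x right, y down, z forward; pixel columns grow to the right and rows downward; lengths in m; the calibration is good to about 2 mm. A picture is of the moment at which its call begins: read the wrist's pose just before it. get_calibration takes no time and is no camera call.
- finish_job(): hands the job in; it is judged then, once.
The state is a dict: "time_s": time; "joint_pos": joint angles; "qvel": joint speeds; "joint_efforts": joint torques, N m; "position": TCP position; "tcp_rot": TCP orientation; "ft_force": force on the tool from outside, world axes, zero at the start; "ft_torque": the same for the moment, N m; "finger_gap": finger opening in m; "grasp_force": force on a finger pad.
Only numpy, scipy, OpenCV 4.12 (cv2) and the standard library are available. Lean on these libraries where they do the work, as an engineer would, in place of code of your own. Each camera call takes 0.05 s, during which the arm holds its last target. There are 200 camera calls.

### The job

The turntable's disc rubs somewhere on a hidden shoe inside the stand. Turn the disc slowly by its crank knob, feel for the one place where it drags, and leave it standing right in the middle of that tight spot; then tip the brake arm over so that its rubber pad rests on the disc and holds it there. Do not disturb the small things lying about.

Things in the scene. Friction and masses are not known exactly. Their poses are not given: they have to be found in the camera images.
- stand: The turntable's stand, fixed to the bench: dark foot plate 150 x 150 x 10 mm with a round aluminium drum (radius 70 mm, top at 50 mm) that hides a sprung shoe. Origin: centre of the foot plate's underside, on the disc's axis. Its y axis points to the brake, whose pedestal (36 mm wide, 105 mm high) stands 135 mm from the axis; its z is up.
- disc: Aluminium disc, radius 85 mm, top face 68 mm above the bench; turns endlessly either way about its upright axis, with about 1 N of even drag at the crank knob except in the tight spot; stays where it is left. Origin: on the axis, 58 mm above the bench; x points to the crank, z up. Turn it below 4 rad/s.
- disc_top (a point): Centre of the disc's top face, on its axis. The tight spot spans about 0.45 rad of turn, at an unseen angle, new every time, more than 0.15 rad from the start. Turning into it from either side, the drag at the knob climbs to some 13 N short of the middle and falls away beyond it; the middle is half-way between where the rise begins from the two sides.
- crank_grip (a point): Centre of the black crank knob, an upright cylinder 20 mm across and 38 mm high (74 to 112 mm above the bench), 50 mm from the disc's axis. The knob spins freely on its post, so it can be carried round the circle without turning the hand. At the start it is on the robot's side of the disc.
- brake_arm (a joint): Angle of the brake arm: 0 is up, leaning 20 degrees outward (away from the disc) against its stop, and it stays there; 0.35 upright; 1.92 lying level with its rubber pad on the disc. Pushed about 15 degrees or more past upright it sinks down by its own weight in some 3 s, slowed by a damper, and rests on the disc 73 mm from the axis, outside the circle of the knob.
- brake_tip (a point): Middle of the free end of the steel brake arm (bar 14 x 10 mm, 70 mm long from its pivot; the pivot lies 135 mm from the disc's axis along the stand's y, 85 mm above the bench, its axis along the stand's x). At the start the tip is about 150 mm above the bench, 160 mm from the disc's axis.
- weight: Brass weight, 26 mm wide, 34 mm high, standing beside the turntable; bystander. Origin under its centre.
- cap: Round black lens cap, 54 mm wide, 11 mm high, lying beside the turntable; bystander. Origin under its centre.
- tape: Roll of tape, 58 mm wide, 19 mm high; bystander. Origin under its centre.
- cup: Translucent open cup, 69 mm wide, 37 mm high; bystander. Origin under its centre.
- driver: Precision screwdriver, 188 mm long, lying; bystander. Origin under its centre.

How it is judged:
On the way, in this order (a step that is already met when the one before it is completed fails the run):
1. the disc stands in its tight spot with the brake arm still up (contact force between stand and disc above 9 N and angular speed of disc below 0.05 rad/s and value of joint brake_arm below 0.3 rad), for 0.3 s.
2. the brake arm lies on the disc and the disc is still in its tight spot (contact force between stand and disc above 9 N and value of joint brake_arm above 1.82 rad), for 0.3 s.
At the end, for the whole second after the job is handed in: The disc stands still with its high spot pressing on the hidden shoe with more than 9 N (16 N in the very middle, so within about 0.14 rad of the middle of the tight spot), and the brake arm lies down on the disc (angle over 1.82) (all of step 2 and angular speed of disc below 0.05 rad/s); the robot touches nothing.
It fails at once if the disc is spun fast (over 4 rad/s) (angular speed of disc above 4 rad/s).
It fails at once if a bystander is pushed more than 30 mm (distance of any of weight, cap, tape, cup, driver from where it was at the start of the episode above 0.03 m).
It also fails if it takes over 72 s, if anything falls off the work surface, if the arm or the gripper's body presses on something with over 40 N, if the wrist force passes 120 N, or if a joint passes its speed limit or range.

## Working session

There is one attempt and no reset: what is moved stays moved. The work goes in short steps, Python scripts to look and compute and a tool call to move; the robot and the scene stay as the last step left them, time stands still between calls to the robot, and variables do not carry over. Pictures are saved under pics/ and viewed, at most 10 in all, crops included, and the job is handed in when it is done.

Besides the shell and the picture viewer there is one more tool, called after ">>>" as name(argument=value, ...) on one line, values as JSON. send_rows: Moves the arm, as the interface text tells. Its arguments: {"type":"object","properties":{"series":{"type":"string"},"squeeze":{"type":"number"}},"required":["series"]}

```bash
ls; mkdir -p pics; python3 - <<'E'
from station import *
import cv2,json
s=read_state(); print(s)
for n in("scene","top"):
    f=grab_frame(n); cv2.imwrite(f"pics/{n}0.png",f[:,:,::-1]); print(n,get_calibration(n))
E
```

```text
pics
{'time_s': 0.0, 'joint_pos': array([-1.26970044e+00,  3.09012005e-01,  1.63522205e+00,  1.01193198e-05,
        1.19967787e+00, -6.96875314e-02]), 'qvel': array([ 2.78886018e-04, -1.61203567e-04,  4.45972308e-06, -1.69608959e-04,
       -6.59296465e-04,  1.56675361e-03]), 'joint_efforts': array([-1.60876072e-03, -4.15265393e+01, -2.76663512e+01, -2.66754587e-04,
        1.00940571e-02,  7.56087843e-06]), 'position': array([ 0.22620287, -0.58173531,  0.2300258 ]), 'tcp_rot': array([-1.15242141e-03,  9.82863800e-01,  1.84329614e-01, -1.29193402e-04]), 'ft_force': array([-0.74563569,  0.57069115, -0.81076115]), 'ft_torque': array([-0.02322637,  0.00251626,  0.01354866]), 'grasp_force': 0.0, 'finger_gap': 0.08548928882483177}
scene {'vertical_fov': 57.876362241903706, 'cx': 255.6811582176355, 'cy': 190.78727617486308, 'world_from_camera': array([[ 0.07715731, -0.54998169,  0.83160501, -0.41005025],
       [-0.9968425 , -0.0268635 ,  0.07472208, -0.09950414],
       [-0.01875596, -0.83474457, -0.55031783,  0.69700013],
       [ 0.        ,  0.        ,  0.        ,  1.        ]])}
top {'vertical_fov': 57.089287315542705, 'cx': 256.71889700180384, 'cy': 195.1000319653087, 'world_from_camera': array([[-0.02601056, -0.98039218,  0.19533208,  0.30766126],
       [-0.99959578,  0.02326414, -0.01634174, -0.02629745],
       [ 0.01147708, -0.19567818, -0.980601  ,  1.09488299],
       [ 0.        ,  0.        ,  0.        ,  1.        ]])}
```

View pics/scene0.png

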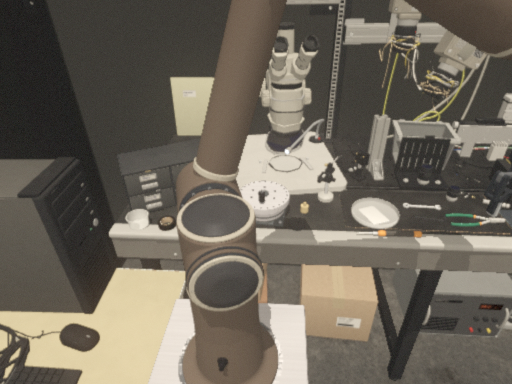

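View pics/top0.png

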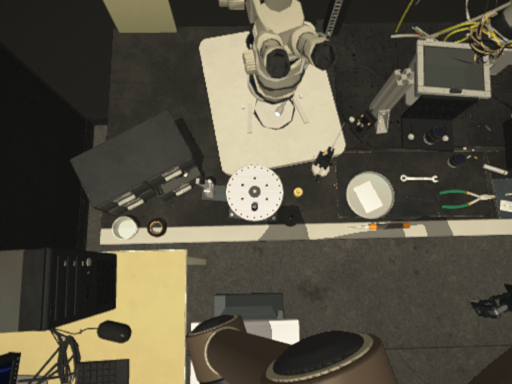

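The top view shows the disc centre near (254,192), the knob near (255,207), the brake at (207,187), the weight at (298,192) and the cap at (291,215). I'll enlarge that region to get exact pixels.

```bash
cat > h.py <<'E'
import numpy as np, cv2
from station import *
def ray(n,u,v):
    c=get_calibration(n); f=192/np.tan(np.radians(c["vertical_fov"]/2)); T=c["world_from_camera"]
    d=T[:3,:3]@np.array([(u-c["cx"])/f,(v-c["cy"])/f,1]); return T[:3,3],d
def onz(n,u,v,z):
    o,d=ray(n,u,v); return o+d*(z-o[2])/d[2]
def pix(n,p):
    c=get_calibration(n); f=192/np.tan(np.radians(c["vertical_fov"]/2)); T=c["world_from_camera"]
    q=T[:3,:3].T@(np.array(p)-T[:3,3]); return f*q[0]/q[2]+c["cx"],f*q[1]/q[2]+c["cy"]
E
python3 - <<'E'
from h import *
a=cv2.imread("pics/top0.png"); c=a[150:240,180:320]; cv2.imwrite("pics/topc.png",cv2.resize(c,None,fx=5.5,fy=5.5,interpolation=cv2.INTER_CUBIC))
g=cv2.cvtColor(a,cv2.COLOR_BGR2GRAY); m=np.zeros_like(g); m[150:235,222:290]=(g[150:235,222:290]>150)*255
m[222:]=0
n,l,st,ce=cv2.connectedComponentsWithStats(m)
i=1+np.argmax(st[1:,4]); print(st[i],ce[i])
cnt=max(cv2.findContours((l==i).astype('uint8'),0,1)[0],key=cv2.contourArea); e=cv2.fitEllipse(cv2.convexHull(cnt)); print(e)
print(onz("top",*e[0],.068))
E
```

```text
[ 222  150   68   71 3552] [253.71480856 180.70608108]
((255.18772888183594, 166.76573181152344), (69.13033294677734, 108.76603698730469), 2.544816732406616)
[ 0.59940514 -0.04106096  0.068     ]
```

View pics/topc.png

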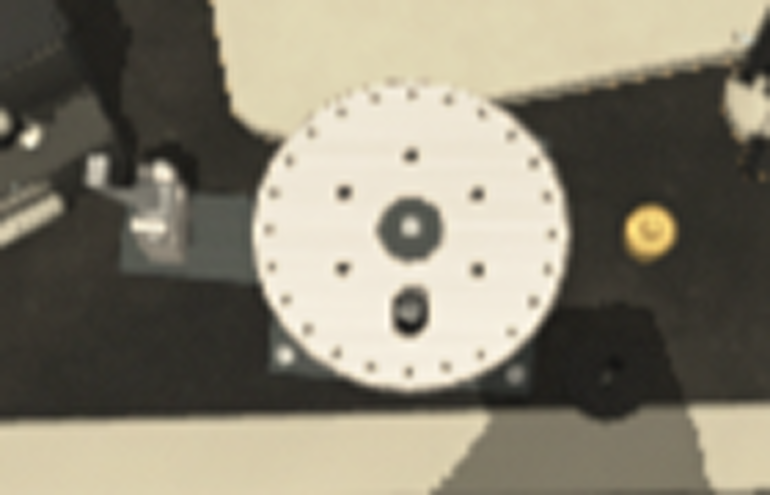

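The crop shows the disc spanning x 252–570, y 79–391 (crop pixels). The brake arm is around (160,200), the knob at (411,308), the weight at (650,232) and the cap at about (608,375).

```bash
python3 - <<'E'
from h import *
P=lambda x,y:(x/5.5+180-.41,y/5.5+150-.41)
e=[onz("top",*P(*p),.068)[:2] for p in((252,233),(570,233),(411,79),(411,391))]
c=np.array([e[2][0]/2+e[3][0]/2,e[0][1]/2+e[1][1]/2]);print("disc",e,c)
print("hub",onz("top",*P(411,227),.075))
print("knobtop",onz("top",*P(411,306),.112))
print("holes",[onz("top",*P(*p),.068)[:2].round(3) for p in((411,155),(345,192),(478,194),(343,268),(477,270))])
print("screws foot",[onz("top",*P(*p),.01)[:2].round(3) for p in((285,355),(515,373))])
print("weight",onz("top",*P(651,228),.034),"cap",onz("top",*P(608,375),.011))
print("brake whitebit",onz("top",*P(97,170),.15),"ped",onz("top",*P(168,225),.1))
# expected brake features in top image for several yaw
for yaw in(-.1,0,.1):
    o=np.array([*c,0]);y=np.array([-np.sin(yaw),np.cos(yaw),0])
    for r,z in((.16,.15),(.135,.105),(.135,.085)):
        u=np.array(pix("top",o+y*r+[0,0,z])); print(yaw,r,z,((u-[180,150]+.41)*5.5).round())
a=cv2.imread("pics/scene0.png")[150:250,110:350];cv2.imwrite("pics/sc.png",cv2.resize(a,None,fx=3.3,fy=3.3,interpolation=cv2.INTER_CUBIC))
E
```

```text
disc [array([0.52394086, 0.04928557]), array([ 0.51988291, -0.12249571]), array([ 0.6082625 , -0.03865443]), array([ 0.43612283, -0.03440452])] [ 0.52219266 -0.03660507]
hub [ 0.52374368 -0.03653413  0.075     ]
knobtop [ 0.47446472 -0.03513966  0.112     ]
holes [array([ 0.565, -0.038]), array([ 0.545, -0.001]), array([ 0.543, -0.073]), array([0.504, 0.001]), array([ 0.501, -0.072])]
screws foot [array([0.466, 0.036]), array([ 0.452, -0.094])]
weight [ 0.52869352 -0.17113397  0.034     ] cap [ 0.44957728 -0.14591149  0.011     ]
brake whitebit [0.5406448  0.12029591 0.15      ] ped [0.52251376 0.09078483 0.1       ]
-0.1 0.16 0.15 [ 92. 175.]
-0.1 0.135 0.105 [154. 199.]
-0.1 0.135 0.085 [158. 207.]
0 0.16 0.15 [ 91. 206.]
0 0.135 0.105 [152. 224.]
0 0.135 0.085 [157. 232.]
0.1 0.16 0.15 [ 92. 238.]
0.1 0.135 0.105 [153. 249.]
0.1 0.135 0.085 [158. 257.]
```

View pics/sc.png

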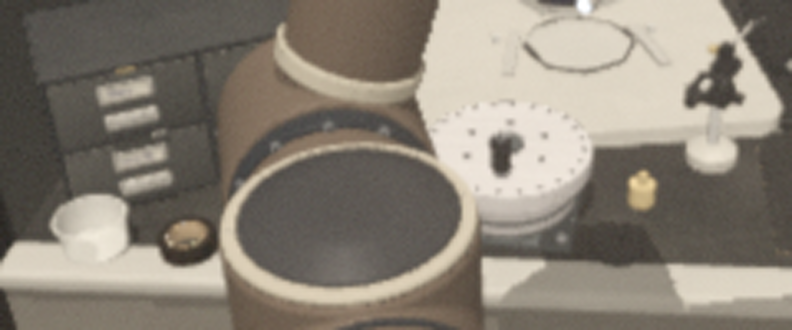

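The stand's yaw is about −0.107 rad, giving y axis ≈ (0.107, 0.994). The disc centre is near (0.522,−0.037), the knob near (0.4725,−0.035) and the brake tip near (0.54,0.122,0.15). Next I'll hover over the knob and check with the wrist camera.

>>> send_rows(series="20 45 0 0 0 0 1;20 45 0 0 0 0 1;20 45 0 0 0 0 1;20 45 0 0 0 0 1;20 45 0 0 0 0 1;20 45 0 0 0 0 1;20 45 0 0 0 0 1;20 45 0 0 0 0 1;20 45 0 0 0 0 1;20 45 0 0 0 0 1;20 45 0 0 0 0 1;26 52 0 0 0 0 1", squeeze=40)

```text
time_s: 1.6
position: [0.4725, -0.0342, 0.231]
tcp_rot: [0.0, 0.983, 0.184, -0.0]
ft_force: [0.9, -0.7, -0.1]
finger_gap: 0.0854
grasp_force: 0.0
```

```bash
python3 - <<'E'
from h import *
s=read_state(); print(s["time_s"],s["position"],s["tcp_rot"],s["joint_pos"].round(2),s["ft_force"].round(1))
cv2.imwrite("pics/w1.png",grab_frame("wrist")[:,:,::-1]); print(get_calibration("wrist"))
E
```

```text
1.6 [ 0.47253704 -0.034182    0.23104402] [ 1.78124106e-04  9.82924034e-01  1.84011681e-01 -1.11432566e-04] [-0.16  0.01  1.98 -0.    1.15  1.04] [ 0.9 -0.7 -0.1]
{'vertical_fov': 66.31349048390607, 'cx': 260.3873779549856, 'cy': 184.23353117750915, 'mount': array([[-8.84211310e-05, -9.49537618e-01, -3.13653158e-01,
         7.96355562e-02],
       [ 9.99999306e-01,  2.84510930e-04, -1.14322108e-03,
         2.48949804e-04],
       [ 1.17476917e-03, -3.13653041e-01,  9.49536934e-01,
        -1.41662954e-01],
       [ 0.00000000e+00,  0.00000000e+00,  0.00000000e+00,
         1.00000000e+00]])}
```

View pics/w1.png

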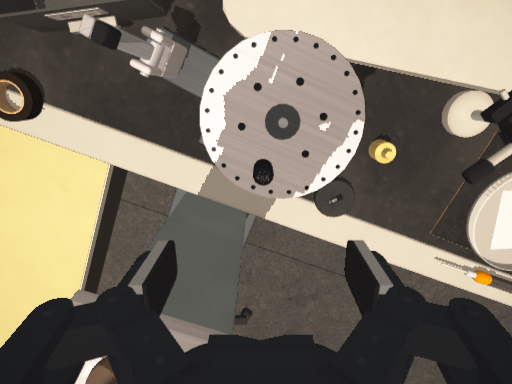

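The wrist view shows the disc centred near (282,114), its hub at (282,121) and the knob top near (263,165). The brake pivot is near (163,55) and the arm tip near (97,28).

```bash
cat >> h.py <<'E'
from scipy.spatial.transform import Rotation as R
def wray(pos,q,u,v):
    c=get_calibration("wrist"); f=192/np.tan(np.radians(c["vertical_fov"]/2)); M=c["mount"]
    Rt=R.from_quat([q[1],q[2],q[3],q[0]]).as_matrix()
    d=Rt@M[:3,:3]@np.array([(u-c["cx"])/f,(v-c["cy"])/f,1]); return np.array(pos)+Rt@M[:3,3],d
def wz(pos,q,u,v,z):
    o,d=wray(pos,q,u,v); return (o+d*(z-o[2])/d[2]).round(4)
E
python3 - <<'E'
from h import *
p=[ 0.47253704,-0.034182,0.23104402];q=[0,.982924,.184012,0]
a=cv2.imread("pics/w1.png"); 
g=cv2.cvtColor(a,cv2.COLOR_BGR2GRAY)
m=(g[155:190,248:280]<45).astype('uint8'); ys,xs=np.nonzero(m); print("knob dark",xs.min()+248,xs.max()+248,ys.min()+155,ys.max()+155)
for u,v,z,n in((263,165,.112,"knobtop"),(263,176,.08,"knob low"),(282,122,.075,"hub"),(200,113,.068,"L"),(365,113,.068,"R"),(284,29,.068,"T"),(283,199,.068,"B"),(97,28,.15,"tip"),(383,151,.034,"weight"),(335,198,.011,"cap"),(153,66,.1,"pedA"),(165,45,.1,"pedB")):
    print(n,wz(p,q,u,v,z))
E
```

```text
knob dark 252 272 159 188
knobtop [ 0.4846 -0.032   0.112 ]
knob low [ 0.466  -0.0395  0.08  ]
hub [ 0.5238 -0.0373  0.075 ]
L [0.5015 0.0427 0.068 ]
R [ 0.5619 -0.1128  0.068 ]
T [ 0.6025 -0.0072  0.068 ]
B [ 0.4459 -0.0713  0.068 ]
tip [0.5422 0.1119 0.15  ]
weight [ 0.5325 -0.1646  0.034 ]
cap [ 0.4531 -0.1469  0.011 ]
pedA [0.5294 0.0874 0.1   ]
pedB [0.5491 0.0821 0.1   ]
```

>>> send_rows(series="1 -1 -40 0 0 0 0.2;0 0 -45 0 0 0 0;0 0 -40 0 0 0 -0.1;0 0 -24 0 0 0 -0.2;0 0 0 0 0 0 -0.4;0 0 0 0 0 0 -1;0 0 0 0 0 0 -1;0 0 0 0 0 0 -1;0 0 0 0 0 0 -1", squeeze=40)

```text
time_s: 2.78
position: [0.4725, -0.0365, 0.0818]
tcp_rot: [-0.0, 0.983, 0.184, -0.001]
ft_force: [0.3, -1.1, -12.1]
finger_gap: 0.0183
grasp_force: 39.3
```

```bash
python3 - <<'E'
from h import *
s=read_state(); print({k:np.round(v,4) for k,v in s.items()})
cv2.imwrite("pics/s2.png",grab_frame("scene")[:,:,::-1])
import math
c=np.array([-50*math.cos(.035),50*math.sin(.035)])
for sg in(1,-1):
    P=[50*np.array([math.cos(math.pi-.035+sg*k*.1),math.sin(math.pi-.035+sg*k*.1)]) for k in range(64)]
    D=np.diff(P,axis=0); print(sg,[tuple(d.round(1)) for d in D])
E
```

```text
{'time_s': np.float64(2.775), 'joint_pos': array([-1.6890e-01,  2.3180e-01,  2.0852e+00, -3.0000e-04,  8.2630e-01,
        1.0312e+00]), 'qvel': array([-0.0003, -0.0013, -0.003 , -0.0007,  0.0045, -0.0004]), 'joint_efforts': array([ 5.00500e-01, -3.75236e+01, -2.57933e+01,  2.26000e-01,
       -1.51900e-01, -3.10000e-03]), 'position': array([ 0.4725, -0.0365,  0.0818]), 'tcp_rot': array([-2.000e-04,  9.829e-01,  1.844e-01, -9.000e-04]), 'ft_force': array([  0.3083,  -1.0586, -12.0783]), 'ft_torque': array([-0.1678,  0.1199,  0.0473]), 'grasp_force': np.float64(39.3482), 'finger_gap': np.float64(0.0183)}
1 [(np.float64(0.1), np.float64(-5.0)), (np.float64(0.6), np.float64(-5.0)), (np.float64(1.1), np.float64(-4.9)), (np.float64(1.5), np.float64(-4.8)), (np.float64(2.0), np.float64(-4.6)), (np.float64(2.5), np.float64(-4.3)), (np.float64(2.9), np.float64(-4.1)), (np.float64(3.3), np.float64(-3.8)), (np.float64(3.6), np.float64(-3.4)), (np.float64(4.0), np.float64(-3.0)), (np.float64(4.2), np.float64(-2.6)), (np.float64(4.5), np.float64(-2.2)), (np.float64(4.7), np.float64(-1.7)), (np.f
[... 3479 characters left out ...]
float64(-4.9), np.float64(-1.1)), (np.float64(-5.0), np.float64(-0.6)), (np.float64(-5.0), np.float64(-0.1)), (np.float64(-5.0), np.float64(0.4)), (np.float64(-4.9), np.float64(0.9)), (np.float64(-4.8), np.float64(1.3)), (np.float64(-4.7), np.float64(1.8)), (np.float64(-4.5), np.float64(2.3)), (np.float64(-4.2), np.float64(2.7)), (np.float64(-3.9), np.float64(3.1)), (np.float64(-3.6), np.float64(3.5)), (np.float64(-3.2), np.float64(3.8)), (np.float64(-2.8), np.float64(4.1)), (np.float64(-2.4), np.float64(4.4)), (np.float64(-1.9), np.float64(4.6)), (np.float64(-1.5), np.float64(4.8)), (np.float64(-1.0), np.float64(4.9)), (np.float64(-0.5), np.float64(5.0)), (np.float64(0.0), np.float64(5.0))]
```

>>> send_rows(series="0.1 -5.0 0 0 0 0 -1")

```text
time_s: 2.95
position: [0.4725, -0.041, 0.0818]
tcp_rot: [-0.001, 0.983, 0.184, -0.001]
ft_force: [-1.5, 1.1, -12.8]
finger_gap: 0.0189
grasp_force: 39.4
```

>>> send_rows(series="0.6 -5.0 0 0 0 0 -1")

```text
time_s: 3.08
position: [0.4731, -0.0464, 0.0818]
tcp_rot: [-0.001, 0.983, 0.184, -0.001]
ft_force: [-1.7, 0.8, -12.7]
finger_gap: 0.0186
grasp_force: 39.4
```

>>> send_rows(series="1.1 -4.9 0 0 0 0 -1")

```text
time_s: 3.2
position: [0.4743, -0.0516, 0.0818]
tcp_rot: [-0.0, 0.983, 0.184, -0.001]
ft_force: [-2.7, 0.6, -12.0]
finger_gap: 0.0184
grasp_force: 39.4
```

>>> send_rows(series="1.5 -4.8 0 0 0 0 -1")

```text
time_s: 3.32
position: [0.4759, -0.0566, 0.0819]
tcp_rot: [-0.0, 0.983, 0.184, -0.001]
ft_force: [-1.6, -0.5, -14.0]
finger_gap: 0.0186
grasp_force: 39.4
```

>>> send_rows(series="2.0 -4.6 0 0 0 0 -1")

```text
time_s: 3.45
position: [0.478, -0.0613, 0.0819]
tcp_rot: [-0.0, 0.983, 0.184, -0.001]
ft_force: [-3.1, -0.3, -14.5]
finger_gap: 0.0187
grasp_force: 39.4
```

>>> send_rows(series="2.5 -4.3 0 0 0 0 -1")

```text
time_s: 3.58
position: [0.4806, -0.0656, 0.0819]
tcp_rot: [-0.0, 0.983, 0.184, -0.001]
ft_force: [-3.2, -1.3, -13.7]
finger_gap: 0.0185
grasp_force: 39.4
```

>>> send_rows(series="2.9 -4.1 0 0 0 0 -1")

```text
time_s: 3.7
position: [0.4836, -0.0698, 0.0819]
tcp_rot: [0.0, 0.983, 0.184, -0.001]
ft_force: [-3.8, -1.1, -14.2]
finger_gap: 0.0184
grasp_force: 39.4
```

>>> send_rows(series="3.3 -3.8 0 0 0 0 -1")

```text
time_s: 3.82
position: [0.4871, -0.0736, 0.0819]
tcp_rot: [0.0, 0.983, 0.184, -0.001]
ft_force: [-4.2, -2.4, -15.8]
finger_gap: 0.0186
grasp_force: 39.4
```

>>> send_rows(series="3.6 -3.4 0 0 0 0 -1")

```text
time_s: 3.95
position: [0.4909, -0.077, 0.0819]
tcp_rot: [0.0, 0.983, 0.184, -0.0]
ft_force: [-3.3, -2.8, -16.2]
finger_gap: 0.0184
grasp_force: 39.4
```

>>> send_rows(series="4.0 -3.0 0 0 0 0 -1")

```text
time_s: 4.08
position: [0.495, -0.08, 0.0819]
tcp_rot: [0.0, 0.983, 0.184, -0.0]
ft_force: [-3.6, -2.8, -17.3]
finger_gap: 0.0186
grasp_force: 39.5
```

>>> send_rows(series="4.2 -2.6 0 0 0 0 -1")

```text
time_s: 4.2
position: [0.4994, -0.0826, 0.0819]
tcp_rot: [0.0, 0.983, 0.184, -0.0]
ft_force: [-3.5, -4.0, -16.7]
finger_gap: 0.0186
grasp_force: 39.5
```

>>> send_rows(series="4.5 -2.2 0 0 0 0 -1")

```text
time_s: 4.32
position: [0.5041, -0.0848, 0.082]
tcp_rot: [0.0, 0.983, 0.184, 0.0]
ft_force: [-2.2, -4.3, -19.0]
finger_gap: 0.0188
grasp_force: 39.5
```

>>> send_rows(series="4.7 -1.7 0 0 0 0 -1")

```text
time_s: 4.45
position: [0.5088, -0.0864, 0.082]
tcp_rot: [0.0, 0.983, 0.184, 0.0]
ft_force: [-2.3, -4.0, -18.7]
finger_gap: 0.0184
grasp_force: 39.5
```

>>> send_rows(series="4.8 -1.3 0 0 0 0 -1")

```text
time_s: 4.58
position: [0.5137, -0.0875, 0.082]
tcp_rot: [0.0, 0.983, 0.184, 0.0]
ft_force: [-1.7, -3.6, -20.5]
finger_gap: 0.0185
grasp_force: 39.5
```

>>> send_rows(series="4.9 -0.8 -0.5 0 0 0 -1")

```text
time_s: 4.7
position: [0.5191, -0.0882, 0.0819]
tcp_rot: [0.0, 0.983, 0.184, 0.001]
ft_force: [-1.2, -3.2, -18.0]
finger_gap: 0.0186
grasp_force: 39.8
```

>>> send_rows(series="5.0 -0.3 0 0 0 0 -1")

```text
time_s: 4.82
position: [0.5241, -0.0883, 0.0819]
tcp_rot: [0.0, 0.983, 0.184, 0.001]
ft_force: [-0.9, -3.1, -18.6]
finger_gap: 0.0185
grasp_force: 39.7
```

>>> send_rows(series="5.0 0.2 0 0 0 0 -1")

```text
time_s: 4.95
position: [0.529, -0.0879, 0.0819]
tcp_rot: [-0.0, 0.983, 0.184, 0.001]
ft_force: [-0.4, -2.5, -17.8]
finger_gap: 0.0189
grasp_force: 39.7
```

>>> send_rows(series="4.9 0.7 0 0 0 0 -1")

```text
time_s: 5.08
position: [0.5338, -0.087, 0.082]
tcp_rot: [-0.0, 0.983, 0.184, 0.0]
ft_force: [-0.9, -0.1, -17.0]
finger_gap: 0.0185
grasp_force: 39.8
```

>>> send_rows(series="4.8 1.2 0 0 0 0 -1")

```text
time_s: 5.2
position: [0.5384, -0.0857, 0.0819]
tcp_rot: [-0.0, 0.983, 0.184, 0.0]
ft_force: [-0.9, -0.1, -16.6]
finger_gap: 0.0185
grasp_force: 39.9
```

>>> send_rows(series="4.7 1.7 0 0 0 0 -1")

```text
time_s: 5.32
position: [0.543, -0.084, 0.0819]
tcp_rot: [-0.0, 0.983, 0.184, 0.0]
ft_force: [-1.0, -0.3, -14.9]
finger_gap: 0.0184
grasp_force: 39.9
```

>>> send_rows(series="4.5 2.1 0 0 0 0 -1")

```text
time_s: 5.45
position: [0.5461, -0.0824, 0.0818]
tcp_rot: [-0.0, 0.983, 0.185, -0.002]
ft_force: [-7.4, -3.9, -10.4]
finger_gap: 0.0187
grasp_force: 40.5
```

>>> send_rows(series="4.3 2.6 0 0 0 0 -1")

```text
time_s: 5.58
position: [0.5488, -0.0808, 0.0818]
tcp_rot: [0.0, 0.983, 0.185, -0.004]
ft_force: [-9.6, -7.8, -7.8]
finger_gap: 0.0186
grasp_force: 40.7
```

>>> send_rows(series="4.0 3.0 0 0 0 0 -1")

```text
time_s: 5.7
position: [0.5527, -0.0781, 0.0819]
tcp_rot: [0.001, 0.983, 0.185, -0.004]
ft_force: [-7.4, -5.5, -9.8]
finger_gap: 0.0183
grasp_force: 40.5
```

>>> send_rows(series="3.7 3.4 0 0 0 0 -1")

```text
time_s: 5.82
position: [0.5576, -0.0739, 0.0819]
tcp_rot: [-0.0, 0.983, 0.184, -0.002]
ft_force: [-3.4, -0.5, -12.4]
finger_gap: 0.0184
grasp_force: 40.3
```

>>> send_rows(series="3.3 3.7 0 0 0 0 -1")

```text
time_s: 5.95
position: [0.5619, -0.0691, 0.0818]
tcp_rot: [-0.001, 0.983, 0.184, -0.001]
ft_force: [-3.0, 1.2, -13.9]
finger_gap: 0.0184
grasp_force: 40.2
```

>>> send_rows(series="2.9 4.0 0 0 0 0 -1")

```text
time_s: 6.08
position: [0.5649, -0.0648, 0.0818]
tcp_rot: [-0.001, 0.983, 0.184, -0.001]
ft_force: [-3.4, 1.0, -12.3]
finger_gap: 0.0185
grasp_force: 40.3
```

>>> send_rows(series="2.5 4.3 0 0 0 0 -1")

```text
time_s: 6.2
position: [0.5673, -0.0606, 0.0818]
tcp_rot: [-0.001, 0.983, 0.184, -0.001]
ft_force: [-4.8, 1.8, -11.1]
finger_gap: 0.0183
grasp_force: 40.5
```

```bash
python3 - <<'E'
from h import *
P=np.array([[.4725,-.0365],[.4725,-.041],[.4731,-.0464],[.4743,-.0516],[.4759,-.0566],[.478,-.0613],[.4806,-.0656],[.4836,-.0698],[.4871,-.0736],[.4909,-.077],[.495,-.08],[.4994,-.0826],[.5041,-.0848],[.5088,-.0864],[.5137,-.0875],[.5191,-.0882],[.5241,-.0883],[.529,-.0879],[.5338,-.087],[.5384,-.0857],[.543,-.084],[.5461,-.0824],[.5488,-.0808],[.5527,-.0781],[.5576,-.0739]])
s=read_state();print(s["time_s"],s["position"],s["ft_force"])
A=np.c_[2*P,np.ones(len(P))];x=np.linalg.lstsq(A,(P**2).sum(1),rcond=None)[0];r=np.sqrt(x[2]+x[0]**2+x[1]**2);print(x[:2],r)
print(np.arctan2(P[:,1]-x[1],P[:,0]-x[0])[-8:].round(3), np.arctan2(s["position"][1]-x[1],s["position"][0]-x[0]))
for a0 in np.arange(-.40,-1.5,-.04):
  d=50*np.array([np.cos(a0-.04)-np.cos(a0),np.sin(a0-.04)-np.sin(a0)]);print(round(a0,2),d.round(2),end=' ')
E
```

```text
6.2 [ 0.56732067 -0.0605863   0.08182061] [ -4.84671143   1.80115893 -11.06748231]
[ 0.52250002 -0.03824221] 0.05005467099893101
[-1.441 -1.343 -1.248 -1.15  -1.08  -1.017 -0.922 -0.793] -0.4624646203605797
-0.4 [-0.82 -1.83] -0.44 [-0.89 -1.79] -0.48 [-0.96 -1.76] -0.52 [-1.03 -1.72] -0.56 [-1.1  -1.67] -0.6 [-1.16 -1.63] -0.64 [-1.23 -1.58] -0.68 [-1.29 -1.53] -0.72 [-1.35 -1.48] -0.76 [-1.41 -1.42] -0.8 [-1.46 -1.36] -0.84 [-1.52 -1.3 ] -0.88 [-1.57 -1.24] -0.92 [-1.62 -1.18] -0.96 [-1.66 -1.11] -1.0 [-1.7  -1.05] -1.04 [-1.74 -0.98] -1.08 [-1.78 -0.91] -1.12 [-1.82 -0.84] -1.16 [-1.85 -0.76] -1.2 [-1.88 -0.69] -1.24 [-1.9  -0.61] -1.28 [-1.93 -0.53] -1.32 [-1.95 -0.46] -1.36 [-1.96 -0.38] -1.4 [-1.98 -0.3 ] -1.44 [-1.99 -0.22] -1.48 [-1.99 -0.14]
```

>>> send_rows(series="-2.0 -3.5 0 0 0 0 -1")

```text
time_s: 6.32
position: [0.5658, -0.0634, 0.0818]
tcp_rot: [-0.001, 0.983, 0.185, -0.0]
ft_force: [-3.8, 3.9, -11.6]
finger_gap: 0.0185
grasp_force: 40.4
```

>>> send_rows(series="-1.1 -1.7 0 0 0 0 -1")

```text
time_s: 6.45
position: [0.5645, -0.0655, 0.0818]
tcp_rot: [-0.001, 0.983, 0.184, -0.0]
ft_force: [-3.2, 3.1, -12.0]
finger_gap: 0.0185
grasp_force: 40.4
```

>>> send_rows(series="-1.15 -1.65 0 0 0 0 -1")

```text
time_s: 6.58
position: [0.5634, -0.0671, 0.0818]
tcp_rot: [-0.001, 0.983, 0.184, 0.0]
ft_force: [-3.1, 4.5, -12.0]
finger_gap: 0.0183
grasp_force: 40.4
```

>>> send_rows(series="-1.2 -1.6 0 0 0 0 -1")

```text
time_s: 6.7
position: [0.5623, -0.0687, 0.0818]
tcp_rot: [-0.001, 0.983, 0.184, 0.0]
ft_force: [-3.8, 4.0, -12.0]
finger_gap: 0.0185
grasp_force: 40.4
```

>>> send_rows(series="-1.25 -1.55 0 0 0 0 -1")

```text
time_s: 6.82
position: [0.5611, -0.0702, 0.0819]
tcp_rot: [-0.001, 0.983, 0.184, 0.0]
ft_force: [-3.0, 3.4, -12.8]
finger_gap: 0.0187
grasp_force: 40.4
```

>>> send_rows(series="-1.3 -1.5 0 0 0 0 -1")

```text
time_s: 6.95
position: [0.5601, -0.0714, 0.0819]
tcp_rot: [-0.001, 0.983, 0.184, 0.001]
ft_force: [-1.4, 5.4, -13.9]
finger_gap: 0.0183
grasp_force: 40.3
```

>>> send_rows(series="-1.4 -1.45 0 0 0 0 -1")

```text
time_s: 7.08
position: [0.5594, -0.0722, 0.0819]
tcp_rot: [-0.002, 0.983, 0.184, 0.002]
ft_force: [-0.1, 7.6, -14.5]
finger_gap: 0.0186
grasp_force: 40.2
```

>>> send_rows(series="-1.45 -1.4 0 0 0 0 -1")

```text
time_s: 7.2
position: [0.5587, -0.073, 0.0819]
tcp_rot: [-0.002, 0.983, 0.183, 0.002]
ft_force: [1.6, 9.3, -15.5]
finger_gap: 0.0185
grasp_force: 40.1
```

>>> send_rows(series="-1.5 -1.35 0 0 0 0 -1")

```text
time_s: 7.32
position: [0.5578, -0.0739, 0.0819]
tcp_rot: [-0.002, 0.983, 0.183, 0.003]
ft_force: [2.6, 11.6, -17.3]
finger_gap: 0.0186
grasp_force: 40.0
```

>>> send_rows(series="-1.5 -1.3 0 0 0 0 -1")

```text
time_s: 7.45
position: [0.5567, -0.0749, 0.082]
tcp_rot: [-0.002, 0.983, 0.183, 0.004]
ft_force: [3.1, 12.0, -17.1]
finger_gap: 0.0179
grasp_force: 40.0
```

>>> send_rows(series="-1.6 -1.2 0 0 0 0 -1")

```text
time_s: 7.58
position: [0.5554, -0.0761, 0.082]
tcp_rot: [-0.002, 0.983, 0.183, 0.004]
ft_force: [3.8, 10.7, -17.7]
finger_gap: 0.0186
grasp_force: 39.9
```

>>> send_rows(series="-1.6 -1.15 0 0 0 0 -1")

```text
time_s: 7.7
position: [0.5538, -0.0775, 0.082]
tcp_rot: [-0.002, 0.983, 0.183, 0.004]
ft_force: [3.9, 11.0, -17.5]
finger_gap: 0.0186
grasp_force: 39.9
```

>>> send_rows(series="-0.6 -0.5 0 0 0 0 -1;0 0 0 0 0 0 -1;0 0 0 0 0 0 -1;0 0 0 0 0 0 -1")

```text
time_s: 8.2
position: [0.5528, -0.0782, 0.082]
tcp_rot: [-0.002, 0.983, 0.183, 0.003]
ft_force: [2.7, 10.9, -16.4]
finger_gap: 0.0184
grasp_force: 40.0
```

```bash
python3 - <<'E'
from h import *
s=read_state();p=s["position"];a=np.arctan2(p[1]+.03824,p[0]-.5225);print(s["time_s"],p,s["ft_force"],a, s["qvel"].round(4))
E
```

```text
8.2 [ 0.55280966 -0.07823451  0.08195277] [  2.69923472  10.94025178 -16.43711357] -0.9222930371634409 [-0.0002 -0.0012  0.0006  0.0005  0.0021  0.    ]
```

>>> send_rows(series="0.6 0.5 0 0 0 0 -1;0 0 0 0 0 0 -1;0 0 0 0 0 0 -1")

```text
time_s: 8.57
position: [0.5529, -0.0782, 0.0819]
tcp_rot: [-0.001, 0.983, 0.184, 0.003]
ft_force: [1.1, 9.3, -16.2]
finger_gap: 0.0187
grasp_force: 40.1
```

```bash
python3 - <<'E'
from h import *
s=read_state();p=s["position"];a=np.arctan2(p[1]+.03824,p[0]-.5225);print(s["time_s"],p,s["ft_force"],a)
f=grab_frame("scene"); cv2.imwrite("pics/s3.png",cv2.resize(f[110:260,60:260,::-1],None,fx=4,fy=4,interpolation=cv2.INTER_CUBIC))
E
```

```text
8.575 [ 0.55289635 -0.07821543  0.08194257] [  1.07868352   9.25143823 -16.22242833] -0.9206876785287522
```

View pics/s3.png

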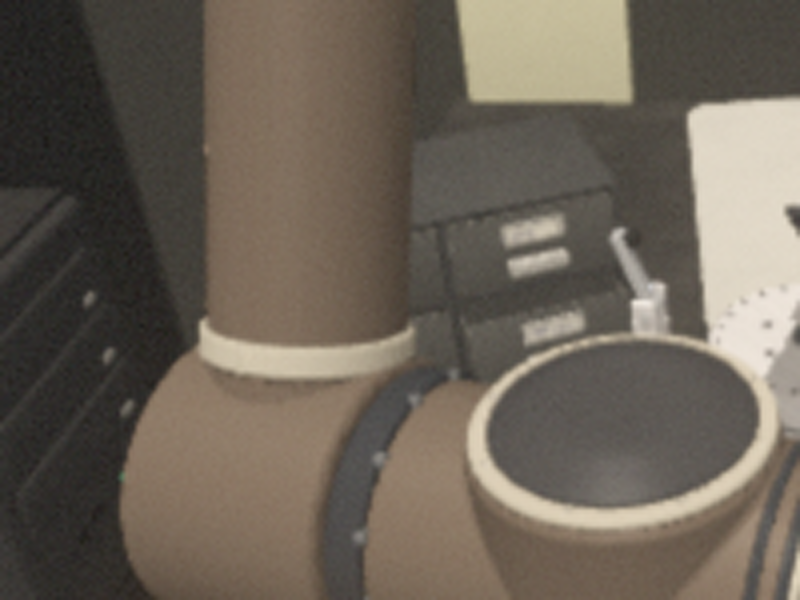

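>>> send_rows(series="0.2 1.5 0 0 0 0 -1;0.2 1.5 0 0 0 0 -1;0 0 0 0 0 0 -1;0 0 0 0 0 0 -1")

```text
time_s: 9.12
position: [0.5528, -0.078, 0.0821]
tcp_rot: [0.001, 0.983, 0.184, 0.002]
ft_force: [5.7, 1.6, -19.3]
finger_gap: 0.0184
grasp_force: 39.8
```

```bash
python3 - <<'E'
from h import *
s=read_state();p=s["position"];a=np.arctan2(p[1]+.03824,p[0]-.5225);print(s["time_s"],p,s["ft_force"],a)
def tri(s,t):
    (o1,d1),(o2,d2)=ray("scene",*s),ray("top",*t); A=np.c_[d1,-d2]; k=np.linalg.lstsq(A,o2-o1,rcond=None)[0]
    a,b=o1+k[0]*d1,o2+k[1]*d2; return ((a+b)/2).round(4),np.linalg.norm(a-b).round(4)
print("tip",tri((216,169),(197.2,180.5)))
for t in((201,171),(199,172),(203,170),(198,165)): print("cab",t,tri((212.5,156),t))
f=grab_frame("top"); cv2.imwrite("pics/t3.png",cv2.resize(f[95:215,75:235,::-1],None,fx=5,fy=5,interpolation=cv2.INTER_CUBIC))
E
```

```text
9.125 [ 0.55283445 -0.0780365   0.0820597 ] [  5.73237247   1.56023164 -19.31134935] -0.919508101150431
tip (array([0.5421, 0.1164, 0.1465]), np.float64(0.009))
cab (201, 171) (array([0.5564, 0.1136, 0.1853]), np.float64(0.0173))
cab (199, 172) (array([0.5539, 0.1159, 0.1866]), np.float64(0.0116))
cab (203, 170) (array([0.5589, 0.1112, 0.1841]), np.float64(0.0229))
cab (198, 165) (array([0.5767, 0.1208, 0.1745]), np.float64(0.0122))
```

View pics/t3.png

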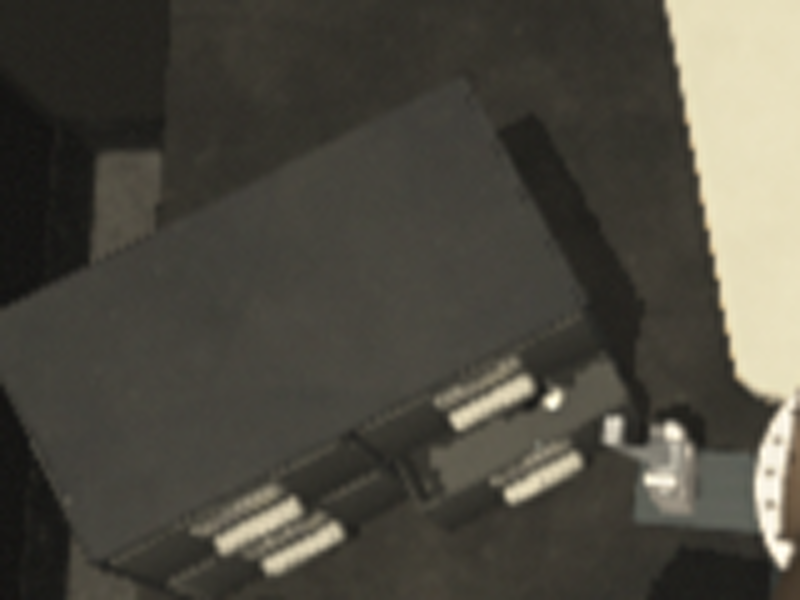

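>>> send_rows(series="1 0.3 0 0 0 0 -1;0.8 0.2 0 0 0 0 -1;0 0 0 0 0 0 -1;0 0 0 0 0 0 -1")

```text
time_s: 9.68
position: [0.5529, -0.0779, 0.082]
tcp_rot: [0.0, 0.983, 0.184, -0.0]
ft_force: [2.0, -0.7, -17.0]
finger_gap: 0.0186
grasp_force: 40.1
```

```bash
python3 - <<'E'
from h import *
s=read_state();p=s["position"];a=np.arctan2(p[1]+.03824,p[0]-.5225);print(s["time_s"],p,s["ft_force"],a)
def tri(s,t):
    (o1,d1),(o2,d2)=ray("scene",*s),ray("top",*t); A=np.c_[d1,-d2]; k=np.linalg.lstsq(A,o2-o1,rcond=None)[0]
    a,b=o1+k[0]*d1,o2+k[1]*d2; return ((a+b)/2).round(4),np.linalg.norm(a-b).round(4)
print("cab",tri((212.5,156),(192,156)))
z=tri((212.5,156),(192,156))[0][2]
print("cab front-left",onz("top",105/5+75,560/5+95,z),"back right",onz("top",465/5+75,80/5+95,z),"corner",onz("top",192,156,z))
E
```

```text
9.675 [ 0.55293421 -0.07789379  0.08197105] [  1.96689064  -0.73291829 -17.01318873] -0.9161900846038413
cab (array([0.6087, 0.1342, 0.1576]), np.float64(0.0004))
cab front-left [0.47210906 0.38887695 0.1576    ] back right [0.74332309 0.20317323 0.1576    ] corner [0.60873905 0.13400672 0.1576    ]
```

The knob force is unloaded and the disc stands at the middle, at −0.916 rad. Now I'll release the knob and rise.

>>> send_rows(series="0 0 0 0 0 0 -0.6;0 0 0 0 0 0 -0.3;0 0 0 0 0 0 -0.1;0 0 0 0 0 0 0;0 0 0 0 0 0 0;0 0 15 0 0 0 0;0 0 30 0 0 0 0;0 0 45 0 0 0 0;0 0 45 0 0 0 0;0 0 35 0 0 0 0;0 0 0 0 0 0 -1")

```text
time_s: 11.05
position: [0.5557, -0.0778, 0.2569]
tcp_rot: [0.002, 0.983, 0.184, 0.004]
ft_force: [0.2, -0.6, -0.1]
finger_gap: 0.0257
grasp_force: 0.0
```

```bash
python3 - <<'E'
from h import *
s=read_state();p=s["position"];print(s["time_s"],p,s["ft_force"],s["joint_pos"].round(2))
f=grab_frame("wrist"); cv2.imwrite("pics/w4.png",f[:,:,::-1])
E
```

```text
11.05 [ 0.5556501  -0.07782673  0.25690369] [ 0.18565578 -0.61905702 -0.07166183] [-0.22  0.16  1.77  0.    1.21  0.98]
```

View pics/w4.png

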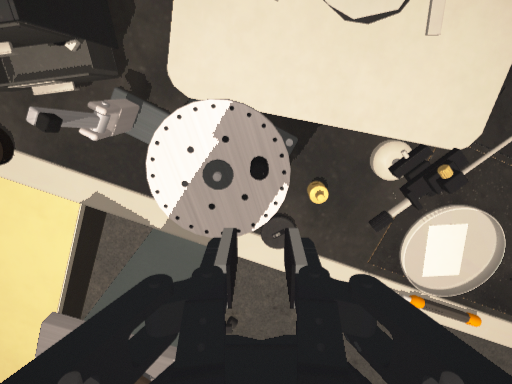

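```bash
python3 - <<'E'
from h import *
p=[.5556501,-.07782673,.25690369];q=np.array([.002,.983,.184,.004]);q/=np.linalg.norm(q)
W=lambda u,v,z:wz(p,q,u,v,z)
o=W(217,175,.075);print("hub",o)
for h in((173,178),(190,150),(225,139),(211,206),(245,197)):
    w=W(*h,.068)-o; print(h,W(*h,.068),np.degrees(np.arctan2(w[1],w[0])).round(1))
k=W(259,163,.112);print("knob",k,np.arctan2(*(k-o)[1::-1]))
print("tip",W(45,120,.15),"near end",W(32,117,.145),"pivotpins",W(97,131,.1),W(104,104,.1))
E
```

```text
hub [ 0.5243 -0.0375  0.075 ]
(173, 178) [0.4999 0.0097 0.068 ] 117.3
(190, 150) [0.539  0.0009 0.068 ] 69.1
(225, 139) [ 0.5653 -0.0322  0.068 ] 7.4
(211, 206) [ 0.4823 -0.043   0.068 ] -172.5
(245, 197) [ 0.5081 -0.0774  0.068 ] -112.1
knob [ 0.5633 -0.0741  0.112 ] -0.7536627898689899
tip [0.5421 0.108  0.15  ] near end [0.5389 0.1217 0.145 ] pivotpins [0.5325 0.0891 0.1   ] [0.5611 0.088  0.1   ]
```

Five holes agree that the crank is still at about −0.916 rad, so the disc did not move, and the brake arm is still up. I'll move the closed fingers to the outside of the brake tip.

>>> send_rows(series="-2 30 0 0 0 -0.16 -1;-2 40 0 0 0 -0.16 -1;-2 40 0 0 0 -0.157 -1;-2 40 0 0 0 0 -1;-2 40 0 0 0 0 -1;-1 40 0 0 0 0 -1;0 0 0 0 0 0 -1;0 0 0 0 0 0 -1")

```text
time_s: 12.1
position: [0.541, 0.1522, 0.2503]
tcp_rot: [0.001, 0.999, -0.053, -0.001]
ft_force: [0.5, -0.1, -0.3]
finger_gap: -0.0001
grasp_force: 0.0
```

```bash
python3 - <<'E'
from h import *
s=read_state();print(s["position"],s["tcp_rot"],s["finger_gap"])
f=grab_frame("wrist"); cv2.imwrite("pics/w5.png",f[:,:,::-1])
E
```

```text
[0.54095789 0.15219245 0.25033803] [ 7.07754209e-04  9.98605862e-01 -5.27645998e-02 -1.31449192e-03] -5.751588577740667e-05
```

View pics/w5.png

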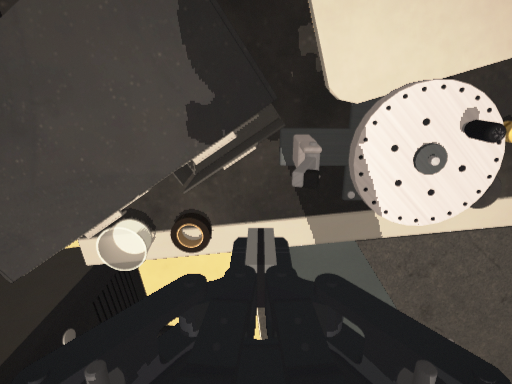

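The closed fingers are at (262,232). The brake tip is near (303,178), with its black pad facing the disc at (313,178), so the outside is clear down to the cabinet's drawers.

```bash
python3 - <<'E'
from h import *
p=[.54095789,.15219245,.25033803];q=[.000708,.998606,-.052765,-.001314]
W=lambda u,v,z:wz(p,q,u,v,z)
print("tip",W(298,180,.148),W(303,180,.15),"pad",W(313,178,.147),"pins",W(297,140,.1),W(316,165,.1))
print("drawer front",W(185,185,.12),W(255,150,.12),W(282,115,.12))
print("topface front edge",W(190,165,.158),W(270,105,.158))
E
```

```text
tip [0.5402 0.1188 0.148 ] [0.5404 0.1147 0.15  ] pad [0.5403 0.1056 0.147 ] pins [0.5662 0.1123 0.1   ] [0.5385 0.0946 0.1   ]
drawer front [0.5374 0.226  0.12  ] [0.5647 0.1542 0.12  ] [0.594  0.1264 0.12  ]
topface front edge [0.5657 0.2071 0.158 ] [0.6062 0.1373 0.158 ]
```

>>> send_rows(series="-6 -5 0 0 0 0 -1;0 0 -30 0 0 0 -1;0 0 -30 0 0 0 -1;0 0 -25 0 0 0 -1;0 0 -20 0 0 0 -1;0 0 -10 0 0 0 -1;0 0 0 0 0 0 -1")

```text
time_s: 13.02
position: [0.5353, 0.1469, 0.1363]
tcp_rot: [0.0, 0.999, -0.054, -0.001]
ft_force: [0.4, 0.8, 0.5]
finger_gap: -0.0002
grasp_force: 0.0
```

>>> send_rows(series="0 -4 0 0 0 0 -1;0 -4 0 0 0 0 -1;0 -4 0 0 0 0 -1;0 -4 0 0 0 0 -1")

```text
time_s: 13.52
position: [0.5365, 0.1318, 0.1375]
tcp_rot: [-0.0, 0.999, -0.053, 0.001]
ft_force: [-0.4, 1.8, 0.8]
finger_gap: -0.0002
grasp_force: 0.7
```

>>> send_rows(series="-0.4 -4 0 0 0 0 -1;-0.4 -4 0 0 0 0 -1;-0.4 -4 0 0 0 0 -1;-0.4 -4 0 0 0 0 -1")

```text
time_s: 14.02
position: [0.5341, 0.1153, 0.1366]
tcp_rot: [0.0, 0.999, -0.053, -0.0]
ft_force: [-0.2, 0.6, 0.1]
finger_gap: 0.0003
grasp_force: 0.4
```

>>> send_rows(series="-0.4 -4 0 0 0 0 -1;-0.4 -4 0 0 0 0 -1;-0.4 -4 0 0 0 0 -1;-0.4 -4 0 0 0 0 -1;-0.4 -4 0 0 0 0 -1")

```text
time_s: 14.65
position: [0.5322, 0.0954, 0.1367]
tcp_rot: [0.0, 0.999, -0.053, -0.0]
ft_force: [0.4, 0.8, -0.2]
finger_gap: -0.0001
grasp_force: 0.2
```

>>> send_rows(series="-0.4 -4 0 0 0 0 -1;-0.4 -4 0 0 0 0 -1;-0.4 -4 0 0 0 0 -1;-0.4 -4 0 0 0 0 -1;-0.4 -4 0 0 0 0 -1")

```text
time_s: 15.28
position: [0.5303, 0.0754, 0.1368]
tcp_rot: [0.0, 0.999, -0.053, 0.0]
ft_force: [-0.5, 0.1, 0.2]
finger_gap: -0.0002
grasp_force: 0.0
```

>>> send_rows(series="0 0 0 0 0 0 -1;0 0 30 0 0 0 -1;0 0 40 0 0 0 -1;0 0 40 0 0 0 -1;0 10 20 0 0 0 -1;0 20 0 0 0 0 -1;0 20 0 0 0 0 -1;0 0 0 0 0 0 -1;0 0 0 0 0 0 -1;0 0 0 0 0 0 -1;0 0 0 0 0 0 -1;0 0 0 0 0 0 -1")

```text
time_s: 16.77
position: [0.5304, 0.1254, 0.2668]
tcp_rot: [0.0, 0.999, -0.053, 0.0]
ft_force: [0.6, -0.5, 0.7]
finger_gap: 0.0004
grasp_force: 0.0
```

>>> send_rows(series="0 0 0 0 0 0 -1;0 0 0 0 0 0 -1;0 0 0 0 0 0 -1;0 0 0 0 0 0 -1;0 0 0 0 0 0 -1;0 0 0 0 0 0 -1;0 0 0 0 0 0 -1;0 0 0 0 0 0 -1;0 0 0 0 0 0 -1;0 0 0 0 0 0 -1;0 0 0 0 0 0 -1;0 0 0 0 0 0 -1")

```text
time_s: 18.27
position: [0.5303, 0.1257, 0.2668]
tcp_rot: [0.0, 0.999, -0.053, 0.0]
ft_force: [0.0, 1.4, 0.2]
finger_gap: -0.0002
grasp_force: 0.0
```

>>> send_rows(series="0 0 0 0 0 0 -1;0 0 0 0 0 0 -1;0 0 0 0 0 0 -1;0 0 0 0 0 0 -1;0 0 0 0 0 0 -1;0 0 0 0 0 0 -1;0 0 0 0 0 0 -1;0 0 0 0 0 0 -1;0 0 0 0 0 0 -1;0 0 0 0 0 0 -1;0 0 0 0 0 0 -1;0 0 0 0 0 0 -1")

```text
time_s: 19.77
position: [0.5303, 0.1257, 0.2667]
tcp_rot: [0.0, 0.999, -0.053, -0.0]
ft_force: [-0.2, -0.2, -0.3]
finger_gap: -0.0002
grasp_force: 0.0
```

```bash
python3 - <<'E'
from h import *
s=read_state();print(s["time_s"],s["position"],s["tcp_rot"],s["ft_force"])
f=grab_frame("wrist"); cv2.imwrite("pics/w6.png",f[:,:,::-1])
E
```

```text
19.775 [0.53030841 0.12570456 0.26674583] [ 1.98455362e-06  9.98590172e-01 -5.30817111e-02 -1.60227836e-05] [-0.18817203 -0.1677106  -0.28335204]
```

View pics/w6.png

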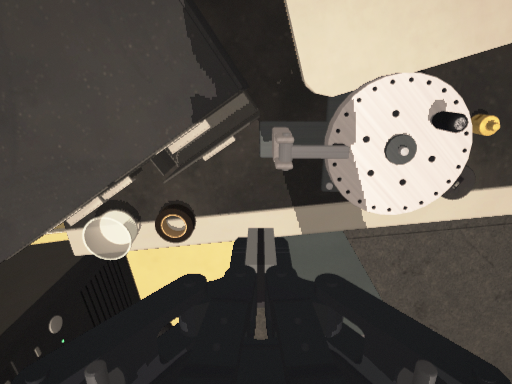

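The arm now lies level with its pad on the disc's rim at (348,152). The holes at (371,173), (402,182), (432,159), (396,113) and (366,139) let me check the disc's angle before handing in.

```bash
python3 - <<'E'
from h import *
p=[.53030841,.12570456,.26674583];q=[0,.99859,-.053082,0]
H=np.array([wz(p,q,*h,.068)[:2] for h in((371,173),(402,182),(432,159),(396,113),(366,139))])
c=(H[2]+H[4])/2;c2=(H[1]+H[3])/2;o=(c+c2)/2;print(c,c2)
for k in H: print(np.degrees(np.arctan2(*(k-o)[::-1])).round(1), (np.linalg.norm(k-o)*1000).round(1))
print(np.degrees(-.916))
E
```

```text
[ 0.5236  -0.03775] [ 0.524   -0.03745]
128.6 41.7
-173.1 41.8
-112.6 42.4
7.2 42.2
67.7 41.9
-52.48293403398341
```

```bash
python3 -c "
from station import *
print(finish_job())"
```

```text
the job is handed in; nothing more can be done
None
```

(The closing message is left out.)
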